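# Ease the cheese press by one notch

## Task

Ease the cheese press by exactly one notch of its ratchet, pushing gently with the fingertips and gripping nothing. Throw the red pawl up and back by its thumb ball until it rests open, push the spoked wheel backward (anticlockwise, top to the left) by a little less than one tooth, flip the pawl down again into the next tooth gap, and then push the wheel on backward until that next tooth rests against the pawl. Leave the mould in the press and everything around it where it is.

Things in the scene. Friction and masses are not known exactly. Their poses are not given: they have to be found in the camera images.
- press: Bench cheese press, fixed: base plate 180 (x) x 212 mm (y), top at 18 mm; columns 83 mm left and right of the middle; white cross-head 198 wide, 40 deep, z 146 to 194 (column nuts to 210 mm). A 14 mm square rack rises through its middle to 239 mm. Origin: centre of the underside. Its front (own -x, wheel and pawl) faces the robot at yaw 0; left is its own +y, seen from the front, here and below.
- axle (a point): Centre of the spoked wheel, in the plane of its spokes, 80 mm in front of the press's middle, 170 mm up. The axle runs along the press's x axis: the wheel turns in the press's y-z plane. Three steel spokes, 10 mm thick, 120 degrees apart, end in black ball knobs.
- ratchet (a point): Centre of the steel ratchet wheel, behind the spokes on the same axle, 14 mm thick: 10 saw teeth, radius 46 mm at the tips and 36 mm at the roots, one every 36 degrees (0.628 rad). The pawl's nose sits in it at the very top.
- knob (a point): Centre of the black ball knob (26 mm diameter) on the wheel's upper spoke, 95 mm from the axle, moving with the wheel. At joint wheel = 0 this spoke leans 18 degrees to the right of straight up, at 0.628 it leans 18 degrees to the left. Pushing it to the left turns the wheel backward.
- wheel (a joint): rad, grows backward (anticlockwise from the front; foot rises). 0: tooth bears on the pawl in the present notch; starts -0.10 to -0.02. 0.628: one notch back, next tooth bearing on the pawl. A stiff axle (0.3 N m, 3 N at the knob) holds it where it is left; nothing runs back. Pawl down, it cannot go back past 0, nor past 0.628 if the pawl was dropped between 0.45 and 0.61.
- pawl_pivot (a point): On the pawl's pivot pin, 62 mm left of the axle and 44 mm above it, in the thumb ball's plane, 52 mm in front of the press's middle; the pin runs along the press's x axis. The steel plate behind the pawl that carries the pin has its front face 25 mm in front of the press's middle and ends 10 mm above the pin.
- thumb_ball (a point): Centre of the red thumb ball (18 mm diameter) on the pawl's upright horn, moving with the pawl. At joint pawl = 0 it is 42 mm straight above the pivot. Pushing it to the left, round the pivot and down, lifts the pawl's nose.
- pawl_bend (a point): Bend near the nose end of the red pawl arm (round bar, 10 mm thick; the nose goes on 18 mm from here), moving with the pawl, 33 mm in front of the press's middle. At joint pawl = 0 it is 54 mm right of the pivot and 13 mm above it; with the pawl open it stands 55 mm above the pivot and can be pushed to the right to drop the pawl.
- pawl (a joint): Turn of the pawl, rad. 0: nose down at the bottom of a tooth gap; grows as the nose is lifted. 1.31: thrown back, resting open on a pin, horn lying to the left. It is light, has no spring and falls either way by its own weight: past about 0.5 it falls open and stays, below that it falls back on the ratchet.
- mould: White cheese mould standing loose on the base plate under the press, 110 mm wide, 72 mm tall; origin at the centre of its underside. The pressing foot (80 mm disc) is inside its mouth. It stays where it is.
- salt_shaker: Salt shaker, loose on the worktop beside the press, 44 mm wide, 90 mm tall; origin at the centre of its underside. Not part of the job.
- tumbler: Glass tumbler, loose on the worktop beside the press, 81 mm wide, 91 mm tall; origin at the centre of its underside. Not part of the job.
- lemon: Lemon, loose on the worktop beside the press, 71 x 53 x 51 mm; origin at the centre of its underside. Not part of the job.
- lime: Lime, loose on the worktop beside the press, 48 x 44 x 45 mm; origin at the centre of its underside. Not part of the job.
- mug: Grey mug, loose on the worktop beside the press, 86 mm wide with a handle, 88 mm tall; origin at the centre of its underside. Not part of the job.
- notebook: Notebook, loose on the worktop beside the press, 170 x 125 x 16 mm, black, lying; origin at the centre of its underside. Not part of the job.
- teaspoon: Teaspoon, loose on the worktop beside the press, 130 x 27 x 11 mm, lying; origin at the centre of its underside. Not part of the job.

How it is judged:
By the outcome, as a careful person would: the job done as asked, in the order asked, and still so for the second after the job is handed in, with the robot touching nothing.
It also fails if it takes over 58 s, if anything falls off the work surface, if the arm or the gripper's body presses on something with over 40 N, if the wrist force passes 120 N, or if a joint passes its speed limit or range.

## Robot

A 7-joint arm with a two-finger parallel gripper is mounted at the origin on the work surface; the furniture and walls round the work are solid. World frame = base frame: x ahead of the robot, y to its left, z up, the work surface at z = 0. Lengths are in mm, angles in rad, forces in N, time in s.
With the tool pointing down it reaches from about 400 to 875 mm from the base axis. Payload 4.4 kg.
Tool frame: the origin (TCP) lies midway between the tips of the shut fingers; the grasp point (between the pads) lies 19 mm behind it; z points along the fingers, y is the line along which they close (so a half turn about z gives the same grasp; the last joint's range is limited). The gripper opens to 85 mm and grips with 20 to 120 N. Pads are 22 mm wide; open, the fingers measure 114 mm over their backs; the gripper's body (76 mm by 85 mm) begins 54 mm behind the grasp point. The pads swing forward as they close: fully open they stand 13 mm farther back than shut.
Start: joints at [-1.316, 0.628, 0.038, 1.517, -0.027, 0.996, -0.02], TCP at [204.938, 616.862, 231.313] pointing down, gripper open.
Joint ranges: [-3.06, 3.06], [-0.37, 2.12], [-1.25, 1.32], [0.18, 2.47], [-1.1, 4.24], [0.23, 1.98], [-2.94, 2.94]. Speed limits (rad/s): [2.57, 2.57, 3.14, 3.14, 3.14, 3.14, 3.14].

## Interface

Orientations are given as [roll, pitch, yaw] about the fixed x, y, z axes, in that order (R = Rz(yaw) Ry(pitch) Rx(roll)).
In Python, from cell import ctrl gives the robot as it stands. The module is installed in compiled form; this text tells all that it offers.
- The arm moves only by the tool step_arm, never from a script. Its argument "commands" is one flat list of numbers, 7 for each row, row after row: the shift along the tool's x, y, z in cm, then the turn, a rotation vector about the tool's x, y, z in rad, then the opening, from 0 (shut) to 1 (fully open). A call has 1 to 10 rows; each row is the pose to reach, as a shift and turn from the pose commanded when the call began, along the tool's axes at that moment; what a row does not reach only later rows make up. A row lasts 1/10 s, in which the tool goes at most 50 mm and 8.59 degrees, less where a joint would pass 70% of its speed; a pose out of reach is approached as far as the arm can. A call with a gripper value outside its range is refused whole. The fingers move at their own pace and stop on an object; the grip force is fixed at half the most. Time passes only in rows, so rows that repeat a pose let the fingers close. It gives the time, the measured TCP pose, the force, the opening and the grip force at its end, in the units of the state.
- ctrl.read_state(): the state, without advancing time (a new reading comes with each control period).
- ctrl.get_image(name): name is "scene" or "top" or "wrist"; returns a dict with "image" (420x560x3 uint8, red, green, blue), "range_z" (420x560 float32, mm along the optical axis (not along the pixel's ray), 0 where there is no reading), "vfov" (degrees; the focal length in pixels is half the picture's height over the tangent of half this angle, whatever the lens; pixels are square), "cx", "cy" (the principal point, pixels), "world_to_cam" (4x4, takes a point from world to camera coordinates). Camera axes: x right, y down, z forward; pixel columns grow to the right and rows downward; lengths in mm; the calibration is good to about 2 mm. The wrist camera is an equidistant fisheye: a pixel r from the principal point sees the ray r / f radians off the axis. A picture is of the moment at which its call begins.
- ctrl.finish_job(): hands the job in; it is judged then, once.
The state is a dict: "clock": time; "qpos": joint angles; "qd": joint speeds; "tau": joint torques, N m; "eef_pos": TCP position; "tool_rot": TCP orientation; "force": force on the tool from outside, world axes, zero at the start; "torque": the same for the moment, N m; "width": finger opening in mm; "gripper_force": force on a finger pad.
Only numpy, scipy, OpenCV 4.12 (cv2) and the standard library are available. Lean on these libraries where they do the work, as an engineer would, in place of code of your own. Each camera call takes 0.05 s, during which the arm holds its last target. There are 200 camera calls.

## Working session

There is one attempt and no reset: what is moved stays moved. The work goes in short steps, Python scripts to look and compute and a tool call to move; the robot and the scene stay as the last step left them, time stands still between calls to the robot, and variables do not carry over. Pictures are saved under pics/ and viewed, at most 10 in all, crops included, and the job is handed in when it is done.

Besides the shell and the picture viewer there is one more tool, called after ">>>" by a JSON object that holds its "method" and its "body". step_arm: Moves the arm, as the interface text tells. Its arguments: {"type":"object","properties":{"commands":{"type":"array"}},"required":["commands"]}

```bash
mkdir -p pics; cat > h.py <<'E'
import numpy as np, cv2
from cell import ctrl
from scipy.spatial.transform import Rotation as R
def grab(n,f=None):
    d=ctrl.get_image(n)
    if f: cv2.imwrite('pics/'+f,d['image'][:,:,::-1])
    return d
def cloud(d):
    h,w=d['range_z'].shape; f=h/2/np.tan(np.radians(d['vfov']/2))
    v,u=np.mgrid[:h,:w]; z=d['range_z']
    p=np.stack([(u-d['cx'])/f*z,(v-d['cy'])/f*z,z,np.ones_like(z)],-1)
    return (p@np.linalg.inv(d['world_to_cam']).T)[...,:3]
E
python3 - <<'E'
from h import *
for n in('scene','top'):
    d=grab(n,n+'0.png'); np.savez('/tmp/'+n,c=cloud(d),im=d['image']); print(n,d['vfov'],np.linalg.inv(d['world_to_cam']).round(2).tolist())
s=ctrl.read_state(); print(s)
E
```

```text
scene 52.41525173717971 [[0.54, -0.61, 0.58, -204.95], [-0.84, -0.4, 0.36, -449.61], [0.01, -0.68, -0.73, 1031.53], [0.0, 0.0, 0.0, 1.0]]
top 45.077411362796035 [[0.01, -0.99, 0.13, 247.71], [-1.0, -0.0, 0.02, -41.38], [-0.02, -0.13, -0.99, 1584.58], [0.0, 0.0, 0.0, 1.0]]
{'clock': 0.1, 'qpos': array([-1.3158146 ,  0.62925619,  0.03842165,  1.51829098, -0.02699034,
        0.99631093, -0.02001326]), 'qd': array([-0.00110856, -0.00160503,  0.00039766, -0.00314804, -0.00012852,
        0.00147785, -0.00025286]), 'tau': array([ 2.51738391e-03, -5.64538300e+01,  1.23059202e+00, -1.93978214e+01,
        1.13496557e-02,  5.29613695e-03,  8.88658917e-06]), 'eef_pos': array([204.72991532, 616.30768488, 230.47162768]), 'tool_rot': array([-3.13984450e+00,  1.30107794e-05,  2.82082111e+00]), 'force': array([-1.04098625,  0.07586508, -0.40661168]), 'torque': array([-0.01365087,  0.01554807, -0.01356283]), 'gripper_force': 0.0, 'width': 85.2288526334965}
```

View pics/scene0.png

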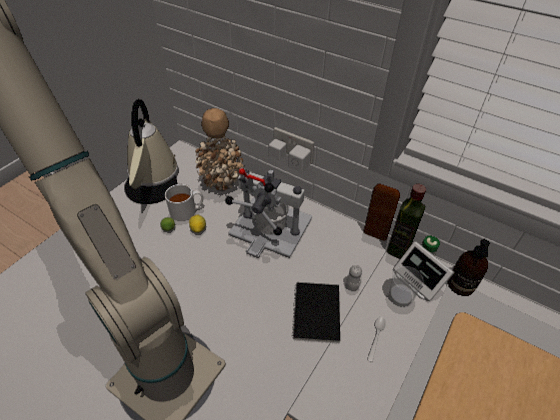

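View pics/top0.png

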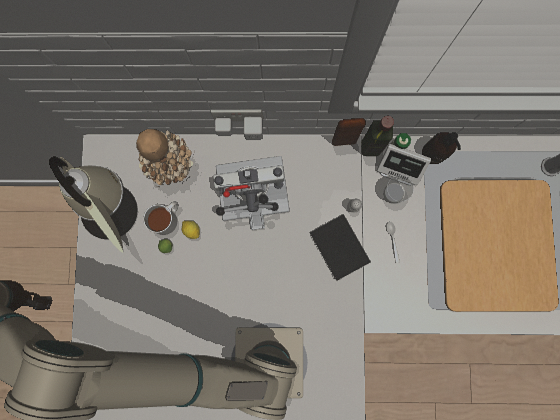

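The press is at about (250,190) in the top view and (270,215) in the scene view, with the pawl's red horn and arm visible. Next I'll fit its pose.

```bash
python3 - <<'E'
from h import *
for n,(u0,u1,v0,v1) in dict(top=(200,300,145,240),scene=(215,325,155,260)).items():
    z=np.load(f'/tmp/{n}.npz'); c=z['c'][v0:v1,u0:u1]; im=z['im'][v0:v1,u0:u1].astype(int)
    cv2.imwrite(f'pics/{n}crop.png',cv2.resize(z['im'][v0:v1,u0:u1,::-1],None,fx=5,fy=5,interpolation=cv2.INTER_CUBIC))
    r=(im[...,0]>110)&(im[...,1]<60); print(n,'red'); 
    P=c[r]; print(P[::4].round(0).tolist())
    m=(c[...,2]>10)&(c[...,2]<24); B=c[m][:,:2].astype(np.float32); print('base',cv2.minAreaRect(B),len(B))
    m=(c[...,2]>185)&(c[...,2]<200); B=c[m][:,:2].astype(np.float32); print('head',cv2.minAreaRect(B),len(B))
    m=(c[...,2]>225); print('hi',c[m].round(0).tolist()[:40])
E
```

```text
top red
[[502.0, 72.0, 232.0], [501.0, 61.0, 235.0], [499.0, 85.0, 233.0], [499.0, 74.0, 231.0], [499.0, 61.0, 230.0], [497.0, 99.0, 228.0], [496.0, 82.0, 234.0], [496.0, 72.0, 232.0], [497.0, 61.0, 229.0], [493.0, 99.0, 232.0], [493.0, 88.0, 231.0], [492.0, 77.0, 236.0], [491.0, 107.0, 229.0], [490.0, 96.0, 233.0], [480.0, 109.0, 261.0], [477.0, 109.0, 260.0], [473.0, 111.0, 267.0], [471.0, 117.0, 263.0], [472.0, 106.0, 258.0], [468.0, 111.0, 267.0], [466.0, 112.0, 260.0]]
base ((523.4171752929688, 62.86518096923828), (285.01885986328125, 299.9397277832031), 1.9365109205245972) 1791
head ((496.2762451171875, 52.46354675292969), (116.736572265625, 197.1645965576172), 8.910277366638184) 768
hi [[248.0, -41.0, 1585.0], [248.0, -41.0, 1585.0], [248.0, -41.0, 1585.0], [248.0, -41.0, 1585.0], [248.0, -41.0, 1585.0], [248.0, -41.0, 1585.0], [248.0, -41.0, 1585.0], [248.0, -41.0, 1585.0], [538.0, 63.0, 241.0], [539.0, 61.0, 239.0], [537.0, 58.0, 246.0], [539.0, 55.0, 240.0], [539.0, 53.0, 238.0], [248.0, -41.0, 1585.0], [536.0, 64.0, 238.0], [536.0, 61.0, 240.0], [537.0, 58.0, 235.0], [536.
[... 1303 characters left out ...]
, 261.0], [475.0, 112.0, 263.0], [477.0, 109.0, 263.0], [480.0, 109.0, 261.0], [-205.0, -450.0, 1032.0], [-205.0, -450.0, 1032.0], [472.0, 116.0, 259.0], [471.0, 112.0, 263.0], [472.0, 109.0, 263.0], [472.0, 106.0, 264.0], [478.0, 107.0, 260.0], [481.0, 106.0, 258.0], [539.0, 63.0, 236.0], [543.0, 62.0, 234.0], [471.0, 115.0, 257.0], [470.0, 111.0, 260.0], [470.0, 108.0, 261.0], [472.0, 106.0, 260.0], [474.0, 104.0, 260.0], [476.0, 102.0, 260.0], [-205.0, -450.0, 1032.0], [533.0, 63.0, 237.0], [535.0, 61.0, 237.0], [535.0, 57.0, 239.0], [537.0, 55.0, 238.0], [542.0, 55.0, 235.0], [542.0, 52.0, 236.0], [468.0, 117.0, 255.0], [465.0, 111.0, 259.0], [468.0, 110.0, 258.0], [468.0, 106.0, 260.0]]
```

View pics/topcrop.png

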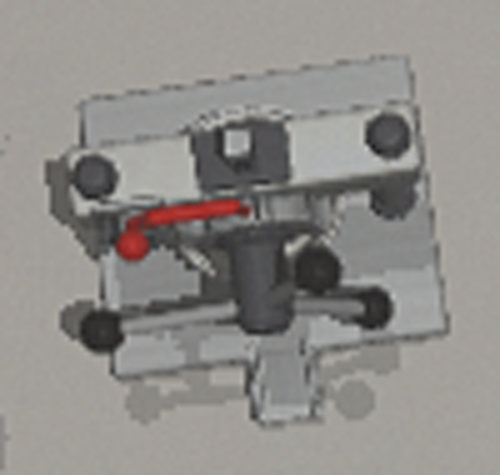

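View pics/scenecrop.png

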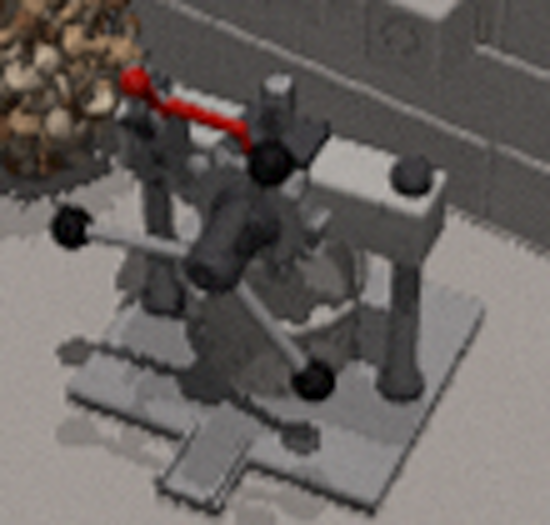

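The crops show the pawl at rest with its ball at top-crop (130,245) and the upper knob at (318,268). The press is yawed by about +0.15 rad. I'll refine the pose and check how tall the kettle stands along the path.

```bash
cat >> h.py <<'E'
def sph(P,r):
    from scipy.optimize import least_squares
    f=lambda c:np.linalg.norm(P-c,axis=1)-r
    return least_squares(f,P.mean(0)-[0,0,r/2],loss='soft_l1').x
E
python3 - <<'E'
from h import *
for n in('top','scene'):
    z=np.load(f'/tmp/{n}.npz'); c=z['c']; im=z['im'].astype(int); X,Y,Z=np.moveaxis(c,-1,0)
    near=(np.hypot(X-533,Y-58)<140)
    red=(im[...,0]>90)&(im[...,1]<60)&near
    print(n,'ball',sph(c[red&(Z>250)],9).round(1))
    k=near&(Z>240)&(Z<280)&(im.max(-1)<45)&(X<490)&(Y<60); print('knob n',k.sum(), sph(c[k],13).round(1) if k.sum()>5 else '')
    nut=near&(Z>198)&(Z<216)
    for s in(-1,1):
        q=c[nut&(abs(Y-(58+83*s))<16)&(abs(X-(533-12*s))<16)]; print('nut',len(q),q.mean(0).round(1))
    q=c[near&(Z>228)&(abs(X-533)<14)&(abs(Y-58)<12)]; print('rack',len(q),((q.min(0)+q.max(0))/2).round(1))
    q=c[(Y>80)&(Y<640)&(X>150)&(X<480)&(Z>60)&(Z<600)]; 
    for y in range(80,640,70):
        s=q[(q[:,1]>=y)&(q[:,1]<y+70)&(q[:,2]<330)]; print(y,len(s), s[s[:,0].argmin()].round() if len(s) else '', s[:,2].max().round() if len(s) else '')
E
```

```text
top ball [472.6 113.  258.1]
knob n 4 
nut 70 [544.6 -24.1 206.9]
nut 69 [520.4 139.9 206.8]
rack 31 [531.6  58.2 237. ]
80 151 [429. 137. 157.] 268.0
150 3 [439. 150. 165.] 165.0
220 12 [397. 254.  60.] 84.0
290 192 [385. 339.  63.] 99.0
360 166 [321. 413. 164.] 178.0
430 691 [340. 432. 170.] 232.0
500 537 [169. 557. 292.] 329.0
570 165 [177. 585. 309.] 330.0
scene ball [473.3 109.1 253.2]
knob n 74 [460.3  11.6 257.1]
nut 54 [542.6 -28.3 204.4]
nut 13 [524.1 132.3 206.3]
rack 34 [534.1  56.1 233.7]
80 151 [426. 135. 159.] 264.0
150 0  
220 13 [414. 289.  90.] 90.0
290 282 [383. 327.  69.] 91.0
360 221 [321. 408. 165.] 172.0
430 612 [341. 431. 169.] 237.0
500 357 [433. 504. 177.] 276.0
570 66 [440. 570.  73.] 180.0
```

```bash
cat >> h.py <<'E'
O=np.array([532.5,57.9,0]); YAW=.147; RP=R.from_euler('z',YAW)
RT=R.from_euler('xyz',[np.pi,0,np.pi+YAW])
def toP(p): return RP.inv().apply(np.asarray(p)-O)
def plan(pp):
    "shift (cm) and turn, tool axes, to a press-frame TCP target"
    s=ctrl.read_state(); T=R.from_euler('xyz',s['tool_rot'])
    print('P now',toP(s['eef_pos']).round(1),'F press',RP.inv().apply(s['force']).round(2),'t',round(s['clock'],2),'w',s['width'])
    print('shift',(T.inv().apply(RP.apply(pp)+O-s['eef_pos'])/10).round(2),'turn',(T.inv()*RT).as_rotvec().round(3))
E
python3 -c "
from h import *
plan([-58,25,350])"
```

```text
P now [-242.4  600.4  230.5] F press [-1.02  0.23 -0.41] t 0.1 w 85.2288526334965
shift [-42.41 -43.06 -11.88] turn [-0.002 -0.    -0.468]
```

>>> {"method": "step_arm", "body": {"commands": [0,0,-5,0,0,0,0,0,0,-10,0,0,0,0,-2,-2,-12,0,0,-0.1,0,-5,-5,-12,0,0,-0.2,0,-8,-8,-12,0,0,-0.3,0,-11,-11,-12,0,0,-0.4,0,-14,-14,-12,0,0,-0.47,0,-17,-17,-12,0,0,-0.47,0,-20,-20,-12,0,0,-0.47,0,-23,-23,-12,0,0,-0.47,0]}}

```text
clock: 1.1
eef_pos: [351.1, 324.2, 351.1]
tool_rot: [-3.141, -0.0, -2.992]
force: [0.1, -0.3, 0.3]
width: -0.2
gripper_force: 0.0
```

```bash
python3 -c "
from h import *
plan([-58,25,350])"
```

```text
P now [-140.5  290.   351.1] F press [ 0.05 -0.35  0.27] t 1.1 w -0.21030964178900638
shift [ -8.19 -26.52   0.11] turn [-0.    -0.     0.002]
```

>>> {"method": "step_arm", "body": {"commands": [-1,-4,0,0,0,0,0,-2.5,-8,0,0,0,0,0,-4,-12,0,0,0,0,0,-5,-16,0,0,0,0,0,-6.5,-20,0,0,0,0,0,-7.5,-24,0,0,0,0,0,-8.2,-26.5,0,0,0,0,0,-8.2,-26.5,0,0,0,0,0,-8.2,-26.5,0,0,0,0,0]}}

```text
clock: 2.0
eef_pos: [470.9, 76.1, 351.0]
tool_rot: [3.141, -0.001, -2.994]
force: [-0.6, 1.1, 0.6]
width: 0.3
gripper_force: 0.0
```

```bash
python3 - <<'E'
from h import *
plan([-58,25,248])
d=grab('scene'); v=d['image'][130:270,200:340,::-1]; cv2.imwrite('pics/s1.png',cv2.resize(v,None,fx=4,fy=4,interpolation=cv2.INTER_CUBIC))
E
```

```text
P now [-58.3  27.  351. ] F press [-0.45  1.22  0.59] t 2.0 w 0.3183372661855548
shift [-0.04 -0.21 10.3 ] turn [ 0.    -0.001  0.001]
```

View pics/s1.png

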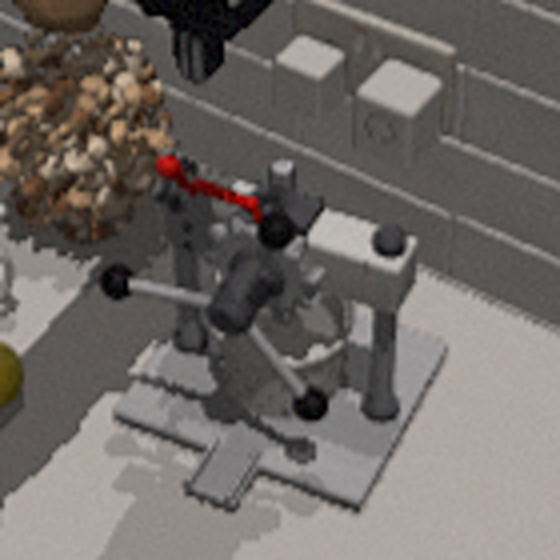

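The shut fingertips at crop (195,65) hang clear above the red pawl. I'll descend between the ball and the knob.

>>> {"method": "step_arm", "body": {"commands": [0,-0.2,3,0,0,0,0,0,-0.3,6,0,0,0,0,0,-0.3,8.5,0,0,0,0,0,-0.3,10,0,0,0,0,0,-0.3,10.3,0,0,0,0,0,-0.3,10.3,0,0,0,0]}}

```text
clock: 2.65
eef_pos: [471.2, 74.4, 248.2]
tool_rot: [3.141, -0.001, -2.99]
force: [0.2, -1.2, 0.3]
width: 0.1
gripper_force: 0.0
```

>>> {"method": "step_arm", "body": {"commands": [0,0.4,0,0,0,0,0,0,0.8,0,0,0,0,0,0,1.2,0,0,0,0,0,0,1.5,0,0,0,0,0,0,1.8,0,0,0,0,0,0,2.1,0,0,0,0,0,0,2.4,0,0,0,0,0,0,2.7,0,0,0,0,0,0,3.0,0,0,0,0,0,0,3.3,0,0,0,0,0]}}

```text
clock: 3.65
eef_pos: [466.6, 106.1, 248.2]
tool_rot: [3.142, -0.0, -2.992]
force: [-0.6, 0.0, 0.2]
width: 0.1
gripper_force: 0.0
```

```bash
cat >> h.py <<'E'
def redpos(n='top'):
    d=grab(n); c=cloud(d); im=d['image'].astype(int)
    q=c[(im[...,0]>90)&(im[...,1]<60)&(np.hypot(c[...,0]-O[0],c[...,1]-O[1])<170)]
    P=toP(q); return P[np.argsort(P[:,1])]
E
python3 - <<'E'
from h import *
plan([-58,70,248])
for n in('top','scene'): print(redpos(n)[::5].round().tolist())
E
```

```text
P now [-58.1  57.3 248.2] F press [-0.6   0.12  0.24] t 3.65 w 0.05648462583225825
shift [-0.01  1.27  0.02] turn [ 0.    -0.     0.002]
[]
[[-32.0, 1.0, 236.0], [-33.0, 6.0, 235.0], [-34.0, 12.0, 245.0], [6.0, 20.0, 201.0]]
```

>>> {"method": "step_arm", "body": {"commands": [0,0.3,0,0,0,0,0,0,0.6,0,0,0,0,0,0,0.9,0,0,0,0,0,0,1.2,0,0,0,0,0,0,1.5,0,0,0,0,0,0,1.8,0,0,0,0,0,0,2.1,0,0,0,0,0,0,2.4,0,0,0,0,0,0,2.4,0,0,0,0,0,0,2.4,0,0,0,0,0]}}

```text
clock: 4.75
eef_pos: [463.1, 129.6, 248.3]
tool_rot: [-3.141, -0.0, -2.992]
force: [0.2, 0.2, 0.4]
width: -0.0
gripper_force: 0.0
```

```bash
python3 - <<'E'
from h import *
plan([-58,70,330])
for n in('top','scene'): print(redpos(n)[::5].round().tolist())
E
```

```text
P now [-58.1  81.1 248.3] F press [0.25 0.18 0.38] t 4.75 w -0.01582630409502974
shift [-0.01 -1.11 -8.17] turn [-0.    -0.     0.002]
[[-34.0, 42.0, 277.0]]
[[-33.0, 38.0, 274.0], [-34.0, 47.0, 271.0], [-28.0, 54.0, 271.0], [-36.0, 84.0, 222.0]]
```

The pawl now rests open, with its nose at about y 40, z 275 in press coordinates. I'll retreat and go to the right of the upper knob.

>>> {"method": "step_arm", "body": {"commands": [0,0,-4,0,0,0,0,0,0,-8,0,0,0,0,0.5,-3,-8.2,0,0,0,0,1,-7,-8.2,0,0,0,0,1.7,-11,-8.2,0,0,0,0,2.2,-14,-8.2,0,0,0,0,2.2,-15.1,-8.2,0,0,0,0,2.2,-15.1,-6,0,0,0,0,2.2,-15.1,-2,0,0,0,0,2.2,-15.1,0,0,0,0,0]}}

```text
clock: 5.85
eef_pos: [462.7, -21.9, 246.1]
tool_rot: [3.14, -0.003, -2.992]
force: [-0.2, -0.1, -1.0]
width: -0.0
gripper_force: 0.0
```

```bash
cat >> h.py <<'E'
def knob(n='scene'):
    d=grab(n); c=cloud(d); P=toP(c.reshape(-1,3)); im=d['image'].reshape(-1,3)
    k=(im.max(-1)<45)&(abs(P[:,0]+75)<20)&(P[:,2]>240)&(P[:,2]<285)&(abs(P[:,1])<60)
    Q=P[k]; 
    if len(Q)<8: return None
    s=sph(Q,13); return s.round(1),len(Q),'wheel',round(.314-np.arctan2(-s[1],s[2]-170),3)
E
python3 - <<'E'
from h import *
plan([-80,-71,248]); print(knob(),redpos('scene')[::6].round().tolist())
E
```

```text
P now [-80.7 -68.8 246.1] F press [-0.17 -0.08 -1.03] t 5.85 w -0.0055721129287733435
shift [-0.07 -0.22 -0.19] turn [ 0.001 -0.003  0.003]
(array([-78.4, -36.9, 257.7]), 91, 'wheel', np.float64(-0.085)) [[-34.0, 45.0, 272.0], [-34.0, 53.0, 273.0], [-34.0, 60.0, 267.0], [-36.0, 65.0, 222.0], [-31.0, 67.0, 224.0], [-39.0, 76.0, 220.0], [-34.0, 82.0, 221.0], [-48.0, 90.0, 225.0], [-52.0, 94.0, 227.0], [-51.0, 97.0, 233.0], [-52.0, 99.0, 233.0], [-47.0, 103.0, 231.0]]
```

>>> {"method": "step_arm", "body": {"commands": [0,0.4,0,0,0,0,0,0,0.8,0,0,0,0,0,0,1.2,0,0,0,0,0,0,1.6,0,0,0,0,0,0,2.0,0,0,0,0,0,0,2.4,0,0,0,0,0,0,2.8,0,0,0,0,0,0,3.2,0,0,0,0,0,0,3.6,0,0,0,0,0,0,4.0,0,0,0,0,0]}}

```text
clock: 6.95
eef_pos: [458.4, 16.6, 248.9]
tool_rot: [-3.141, 0.002, -2.993]
force: [-0.1, -4.3, 3.4]
width: 0.1
gripper_force: 2.2
```

```bash
python3 - <<'E'
from h import *
plan([-80,-12,248]); print(knob())
E
```

```text
P now [-79.4 -30.  248.9] F press [-0.71 -4.23  3.43] t 6.95 w 0.13773076913771679
shift [0.06 1.8  0.09] turn [-0.     0.002  0.002]
(array([-82.4, -21.9, 269.4]), 131, 'wheel', np.float64(0.097))
```

```bash
cat >> h.py <<'E'
def wheel():
    out=[]
    for n in('scene','top'):
        d=grab(n); c=cloud(d); P=toP(c.reshape(-1,3)); im=d['image'].reshape(-1,3)
        r=np.hypot(P[:,1],P[:,2]-170)
        k=(im.max(-1)<50)&(abs(P[:,0]+80)<16)&(abs(r-95)<15)&(P[:,2]<160)&(d['range_z'].ravel()>0)
        for s,a in((1,2.094),(-1,-2.094)):
            Q=P[k&(P[:,1]*s>0)]
            if len(Q)>12:
                x=sph(Q,13); out.append((n,s,len(Q),round(float(np.arctan2(x[1],x[2]-170)-a+.314),3),round(float(np.hypot(x[1],x[2]-170)),1)))
    return out
E
python3 -c "
from h import *
print(wheel())"
```

```text
[('scene', 1, 40, 0.314, 94.6), ('scene', -1, 58, 0.294, 96.4), ('top', 1, 34, 0.289, 94.3), ('top', -1, 35, 0.308, 94.5)]
```

>>> {"method": "step_arm", "body": {"commands": [0,0.4,0,0,0,0,0,0,0.8,0,0,0,0,0,0,1.2,0,0,0,0,0,0,1.5,0,0,0,0,0,0,1.8,0,0,0,0,0,0,2.0,0,0,0,0,0,0,2.1,0,0,0,0,0,0,2.1,0,0,0,0,0]}}

```text
clock: 7.9
eef_pos: [454.5, 37.7, 248.1]
tool_rot: [3.141, -0.0, -2.992]
force: [0.4, -2.0, 0.4]
width: 0.2
gripper_force: 1.2
```

```bash
python3 - <<'E'
from h import *
plan([-80,-12,248]); print(wheel())
E
```

```text
P now [-80.1  -8.6 248.1] F press [ 0.09 -2.05  0.4 ] t 7.9 w 0.19058728888450846
shift [-0.01 -0.34  0.01] turn [ 0.    -0.     0.003]
[('scene', 1, 42, 0.532, 95.5), ('scene', -1, 59, 0.508, 97.3), ('top', -1, 36, 0.52, 94.8)]
```

>>> {"method": "step_arm", "body": {"commands": [0,-1,0,0,0,0,0,0,-2,0,0,0,0,0,0,-2,-4,0,0,0,0,0,-2,-7,0,0,0,0,-1,1,-7,0,0,0,0,-2.5,4.5,-7,0,0,0,0,-4,8,-7,0,0,0,0,-4.6,10.4,-7,0,0,0,0,-4.6,10.4,-4,0,0,0,0,-4.6,10.4,-1,0,0,0,0]}}

```text
clock: 9.0
eef_pos: [485.4, 147.7, 257.9]
tool_rot: [3.141, 0.002, -2.991]
force: [0.9, -0.5, -1.0]
width: -0.0
gripper_force: 0.0
```

```bash
python3 - <<'E'
from h import *
plan([-34,95,252]); print(wheel()); print(redpos('scene')[::6].round().tolist())
E
```

```text
P now [-33.5  95.7 257.9] F press [ 0.83 -0.66 -0.95] t 9.0 w -0.00622520079610986
shift [ 0.06 -0.07  0.59] turn [0.001 0.002 0.004]
[('scene', 1, 44, 0.531, 95.8), ('scene', -1, 58, 0.501, 97.0), ('top', 1, 38, 0.506, 95.8), ('top', -1, 24, 0.523, 94.3)]
[[-32.0, 39.0, 273.0], [-33.0, 63.0, 224.0], [-37.0, 71.0, 217.0], [-38.0, 79.0, 222.0], [-36.0, 84.0, 222.0], [-48.0, 90.0, 222.0], [-57.0, 95.0, 223.0], [-58.0, 97.0, 227.0], [-52.0, 100.0, 232.0], [-58.0, 103.0, 229.0]]
```

>>> {"method": "step_arm", "body": {"commands": [-0.3,0,0.5,0,0,0,0,-0.3,-0.6,0.5,0,0,0,0,-0.3,-1.2,0.5,0,0,0,0,-0.3,-1.8,0.5,0,0,0,0,-0.3,-2.4,0.5,0,0,0,0,-0.3,-3.0,0.5,0,0,0,0,-0.3,-3.5,0.5,0,0,0,0,-0.3,-4.0,0.5,0,0,0,0,-0.3,-4.5,0.5,0,0,0,0,-0.3,-5.0,0.5,0,0,0,0]}}

```text
clock: 10.15
eef_pos: [495.2, 97.6, 253.3]
tool_rot: [-3.142, -0.0, -2.992]
force: [-0.4, -0.2, -0.3]
width: 0.0
gripper_force: 0.0
```

```bash
python3 - <<'E'
from h import *
plan([-31,35,252]); print(wheel()); print(redpos('scene')[::5].round().tolist())
E
```

```text
P now [-31.1  44.8 253.3] F press [-0.41 -0.13 -0.29] t 10.15 w 0.03531550694528039
shift [-0.   -0.98  0.13] turn [-0.    -0.     0.002]
[('scene', 1, 43, 0.547, 95.4), ('scene', -1, 59, 0.507, 97.0), ('top', -1, 26, 0.524, 93.9)]
[[-33.0, 6.0, 246.0], [-35.0, 11.0, 249.0], [-35.0, 17.0, 254.0], [-34.0, 30.0, 256.0], [-37.0, 70.0, 232.0], [-45.0, 74.0, 240.0], [-49.0, 78.0, 246.0], [-58.0, 79.0, 249.0]]
```

>>> {"method": "step_arm", "body": {"commands": [0,-0.4,0,0,0,0,0,0,-0.8,0,0,0,0,0,0,-1.2,0,0,0,0,0,0,-1.2,0,0,0,0,0,0,-1.2,0,0,0,0,0]}}

```text
clock: 10.8
eef_pos: [497.0, 86.0, 253.3]
tool_rot: [3.142, -0.0, -2.993]
force: [-0.5, 1.0, -0.4]
width: 0.1
gripper_force: 0.0
```

```bash
python3 - <<'E'
from h import *
plan([-31,35,252]); print(wheel()); print(redpos('scene')[::5].round().tolist())
E
```

```text
P now [-31.   33.  253.3] F press [-0.31  1.09 -0.45] t 10.8 w 0.09745587851265118
shift [-0.    0.2   0.13] turn [ 0.    -0.     0.002]
[('scene', 1, 45, 0.536, 94.6), ('scene', -1, 59, 0.513, 96.6), ('top', -1, 25, 0.533, 93.9)]
[[-32.0, 1.0, 233.0], [-35.0, 5.0, 241.0], [-31.0, 10.0, 243.0], [-34.0, 15.0, 247.0], [-35.0, 21.0, 242.0], [-40.0, 68.0, 235.0], [-57.0, 70.0, 252.0], [-56.0, 74.0, 249.0]]
```

>>> {"method": "step_arm", "body": {"commands": [0,-0.4,0,0,0,0,0,0,-0.8,0,0,0,0,0,0,-0.8,-2,0,0,0,0,0,-0.8,-6,0,0,0,0,0,-0.8,-8,0,0,0,0,0,-0.8,-8,0,0,0,0]}}

```text
clock: 11.55
eef_pos: [500.1, 78.0, 336.3]
tool_rot: [3.141, 0.006, -2.993]
force: [0.4, 0.2, 0.5]
width: -0.3
gripper_force: 0.0
```

```bash
python3 - <<'E'
from h import *
plan([-80,-50,331]); print(wheel()); print(redpos('scene')[::5].round().tolist(),redpos('top')[::5].round().tolist())
E
```

```text
P now [-29.2  24.6 336.3] F press [0.44 0.12 0.54] t 11.55 w -0.27301495150853505
shift [ 5.1  -7.46  0.49] turn [0.    0.006 0.002]
[('scene', 1, 45, 0.545, 94.7), ('scene', -1, 59, 0.5, 97.2), ('top', -1, 33, 0.528, 94.5)]
[[-33.0, -2.0, 208.0], [-34.0, 0.0, 215.0], [-28.0, 3.0, 220.0], [-35.0, 6.0, 225.0], [-32.0, 10.0, 229.0], [-33.0, 16.0, 227.0], [-36.0, 21.0, 224.0], [-38.0, 23.0, 228.0], [-36.0, 27.0, 229.0], [-55.0, 52.0, 257.0], [-57.0, 55.0, 254.0], [-53.0, 56.0, 261.0], [-55.0, 58.0, 265.0], [-54.0, 62.0, 260.0], [-52.0, 66.0, 261.0]] [[-32.0, 3.0, 226.0], [-31.0, 7.0, 234.0], [-35.0, 11.0, 229.0]]
```

>>> {"method": "step_arm", "body": {"commands": [2,-3,0,0,0,0,0,4.9,-6,0,0,0,0,0,4.9,-6,0,0,0,0,0,4.9,-6,4,0,0,0,0,4.9,-6,8,0,0,0,0,4.9,-6,8.5,0,0,0,0,4.9,-6,8.5,0,0,0,0]}}

```text
clock: 12.45
eef_pos: [457.9, 11.8, 247.4]
tool_rot: [3.141, -0.004, -2.992]
force: [-0.4, -0.1, 0.7]
width: -0.0
gripper_force: 0.0
```

```bash
python3 - <<'E'
from h import *
plan([-80,-8,248]); print(wheel())
E
```

```text
P now [-80.5 -34.7 247.4] F press [-0.42 -0.05  0.7 ] t 12.45 w -0.028745345987002024
shift [-0.06  2.67 -0.06] turn [ 0.    -0.004  0.002]
[('scene', 1, 45, 0.545, 95.0), ('scene', -1, 60, 0.508, 96.0), ('top', 1, 17, 0.487, 88.0), ('top', -1, 40, 0.541, 93.1)]
```

Now the final push, first to about y = −3.

>>> {"method": "step_arm", "body": {"commands": [0,0.6,0,0,0,0,0,0,1.2,0,0,0,0,0,0,1.8,0,0,0,0,0,0,2.3,0,0,0,0,0,0,2.6,0,0,0,0,0,0,2.8,0,0,0,0,0,0,3.0,0,0,0,0,0,0,3.2,0,0,0,0,0,0,3.2,0,0,0,0,0]}}

```text
clock: 13.45
eef_pos: [453.9, 43.0, 248.1]
tool_rot: [-3.141, -0.0, -2.993]
force: [1.9, -3.1, -1.3]
width: 0.1
gripper_force: 1.7
```

>>> {"method": "step_arm", "body": {"commands": [0,0.1,0,0,0,0,0,0,0.2,0,0,0,0,0,0,0.3,0,0,0,0,0,0,0.3,0,0,0,0,0]}}

```text
clock: 13.85
eef_pos: [453.2, 46.3, 248.2]
tool_rot: [3.142, -0.0, -2.992]
force: [0.4, -3.9, -2.9]
width: 0.1
gripper_force: 1.8
```

```bash
python3 - <<'E'
from h import *
plan([-80,0,248]); print(wheel())
E
```

```text
P now [-8.010e+01  1.000e-01  2.482e+02] F press [-0.16 -3.96 -2.87] t 13.85 w 0.08695634562700325
shift [-0.01 -0.01  0.02] turn [ 0.    -0.     0.002]
[('scene', 1, 42, 0.628, 93.8), ('scene', -1, 57, 0.59, 96.6), ('top', -1, 18, 0.598, 96.1)]
```

>>> {"method": "step_arm", "body": {"commands": [0,0.1,0,0,0,0,0,0,0.1,0,0,0,0,0,0,0.1,0,0,0,0,0]}}

```text
clock: 14.25
eef_pos: [453.1, 47.2, 248.2]
tool_rot: [3.141, -0.0, -2.992]
force: [0.9, -3.5, -3.0]
width: 0.1
gripper_force: 1.8
```

>>> {"method": "step_arm", "body": {"commands": [0,0.1,0,0,0,0,0,0,0.1,0,0,0,0,0,0,0.1,0,0,0,0,0]}}

```text
clock: 14.55
eef_pos: [452.9, 48.1, 248.2]
tool_rot: [-3.142, -0.0, -2.992]
force: [0.5, -4.6, -3.4]
width: 0.3
gripper_force: 2.1
```

>>> {"method": "step_arm", "body": {"commands": [0,0.1,0,0,0,0,0,0,0.1,0,0,0,0,0,0,0.1,0,0,0,0,0]}}

```text
clock: 14.85
eef_pos: [452.9, 48.7, 248.2]
tool_rot: [-3.141, -0.0, -2.993]
force: [1.0, -6.5, -3.3]
width: 0.1
gripper_force: 2.7
```

Force is climbing while the tool moves less than commanded, so the tooth is probably reaching the pawl. I'll go on a little to be sure.

>>> {"method": "step_arm", "body": {"commands": [0,0.1,0,0,0,0,0,0,0.1,0,0,0,0,0,0,0.1,0,0,0,0,0]}}

```text
clock: 15.15
eef_pos: [452.8, 49.1, 248.1]
tool_rot: [-3.14, -0.0, -2.993]
force: [0.5, -7.2, -3.7]
width: 0.2
gripper_force: 3.3
```

>>> {"method": "step_arm", "body": {"commands": [0,0.1,0,0,0,0,0,0,0.1,0,0,0,0,0,0,0.1,0,0,0,0,0]}}

```text
clock: 15.45
eef_pos: [452.7, 49.5, 248.1]
tool_rot: [-3.14, -0.0, -2.994]
force: [2.2, -7.7, -4.4]
width: -0.2
gripper_force: 4.0
```

```bash
python3 - <<'E'
from h import *
plan([-80,0,248]); print(wheel())
E
```

```text
P now [-80.1   3.4 248.1] F press [ 1.07 -7.92 -4.41] t 15.45 w -0.1943413082003678
shift [-0.01 -0.34  0.01] turn [-0.002 -0.     0.001]
[('scene', 1, 44, 0.666, 94.4), ('scene', -1, 43, 0.627, 96.7)]
```

The tooth bears on the pawl: the force has doubled and the wheel reads about 0.63. I'll withdraw.

>>> {"method": "step_arm", "body": {"commands": [0,-0.6,0,0,0,0,0,0,-1.5,0,0,0,0,0,0,-2.5,0,0,0,0,0,0,-2.5,-4,0,0,0,0,0,-2.5,-8,0,0,0,0,1,-4,-11,0,0,0,0,3,-5,-12,0,0,0,0,4,-5,-12,0,0,0,0,4,-5,-12,0,0,0,0]}}

```text
clock: 16.45
eef_pos: [419.3, -4.2, 368.1]
tool_rot: [3.14, -0.0, -2.993]
force: [0.2, 0.5, -0.8]
width: 0.1
gripper_force: 0.0
```

```bash
python3 - <<'E'
from h import *
plan([-80,0,248]); print(wheel(),redpos('scene')[::6].round().tolist())
d=grab('scene'); v=d['image'][130:270,160:340,::-1]; cv2.imwrite('pics/s2.png',cv2.resize(v,None,fx=4,fy=4,interpolation=cv2.INTER_CUBIC))
E
```

```text
P now [-121.1  -44.8  368.1] F press [ 0.26  0.46 -0.77] t 16.45 w 0.09704322910656031
shift [-4.12  4.46 12.02] turn [ 0.001 -0.     0.001]
[('scene', 1, 45, 0.66, 94.6), ('scene', -1, 42, 0.618, 96.1), ('top', 1, 37, 0.631, 94.4)] [[-31.0, 4.0, 226.0], [-32.0, 16.0, 230.0], [-34.0, 27.0, 231.0], [-33.0, 40.0, 233.0], [-50.0, 58.0, 262.0]]
```

View pics/s2.png

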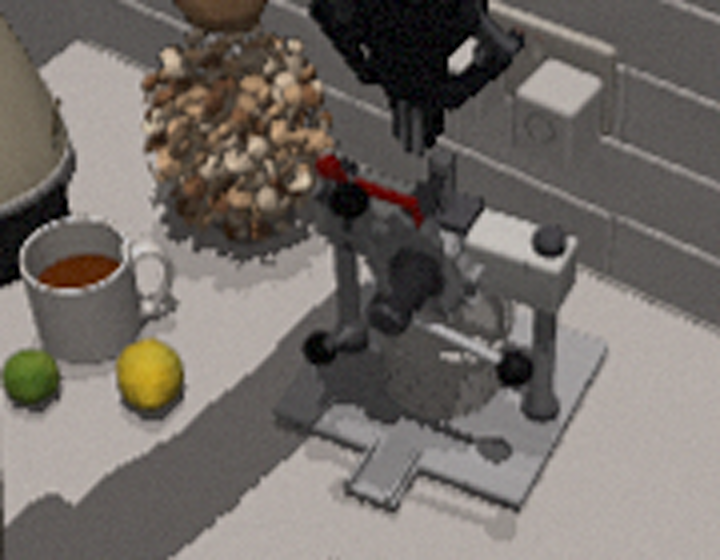

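The pawl is down with its nose at crop (418,210). The upper knob now leans left at (350,200), the wheel reads about 0.63, and the robot is clear of the press.

```bash
python3 -c "
from cell import ctrl
print(ctrl.finish_job())"
```

```text
the job is handed in; nothing more can be done
None
```

The press is eased by one notch: the pawl is down in the next gap, the wheel reads about 0.63 rad with the tooth against the pawl, nothing else was touched, and the job was handed in at about 16.5 s; no verdict came back.

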